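Hold a slide carrier flush on a tilted read head

TASK

Get the slide reader ready and present the slide: first push the reader's reference-tile drawer fully home, then pick the slide carrier out of its dock by the blue grip, tilt it to match the sloped read head, lay it centred over the window between the two side guides, long side up the slope and glass side down, and press it gently until it sits flush and the sprung rubber seal frame has sunk in to at least half its travel. Leave the head at the angle at which it is set and the other things on the bench alone, and finish while still gripping the carrier and holding it flush and pressed there; do not let go.

Things in the scene. Friction and masses are not known exactly. Their poses are not given: they have to be found in the camera images.
- reader: Slide reader, fixed: white base 150 (x) x 134 (y) x 56 mm high, left or right of the dock, turned up to 0.2 rad. Origin: centre of the underside; x to its back, away from the drawer, z up. A yoke (134 mm wide over its knobs) holds the tilting read head: pivot axis y, at x +22, z +118 mm, held by stiff friction (4 N m); face 0.18 to 0.52 rad from level, facing the drawer side and up.
- drawer (a joint): Reference-tile drawer in the front of the reader: 0 = fully home, grows as it is pulled out (m, at most 0.055); starts 0.02 to 0.035 out. Slides with about 1.5 N of friction, along the reader's x.
- drawer_front (a point): Middle of the outer edge of the black lip on the grey drawer front (lip 56 mm wide, 6 high, 9.5 off the front plate, 33 above the bench; plate 92 mm wide, 10 to 46 mm above the bench). Axes as the reader's: push along +x. With the drawer home it is 92 mm in front of the reader's origin.
- window (a point): Centre of the read window, level with the rubber seal frame's outer surface at rest, 26 mm from the pivot. z: outward normal of the sloped face; x: up the slope; y: along the pivot. Seal frame 98 (x) x 44 mm, bars 11 mm wide, 6 mm proud of the head's face (124 x 78 mm). Grey side guides, 96 mm long, rise 4 mm above the frame at y = +-23 to 28 mm: 46 mm between them.
- head_edge (a point): Middle of the upper edge of the read head's face, 62 mm up the slope from the middle of the head and 6 mm below the level of the seal frame. Moves only if the head is turned.
- seal_frame (a joint): How far the rubber seal frame is pressed in (m): 0 at rest, 0.005 at its stop. It takes 3.2 N to start it and 7.7 N to reach the stop; it moves straight along the window's z and does not tilt by itself, so the carrier has to be given the slope.
- dock: Grey dock for the carrier, fixed to the bench: 108 (x) x 60 (y) x 10 mm plate with black supports and 24 mm high locating lips round the carrier's ends and corners (2.5 mm clearance). Origin: centre of the underside. Turned by up to 0.5 rad.
- carrier: Slide carrier, loose, 80 g: black plate 84 (x) x 36 (y) x 6 mm with a glass slide on its underside and a blue upright grip on its back, 28 (x) x 14 mm (y, the way to grip it), 6 to 52 mm above the underside. Origin: centre of the underside; z from glass to grip. Starts level in the dock, underside 18 mm above the bench; take it straight up. Either end may point up the slope.
- stain_bottle: Bystander: plastic bottle with orange cap, 56 mm wide, 115 mm high, left of the work. Origin under its centre.
- tube_stand: Bystander: green tube rack, 67 x 126 x 54 mm, right of the work. Origin under its centre.
- lab_timer: Bystander: small white timer with red button, 62 x 66 x 20 mm, in front on the right. Origin under its centre.
Things that resemble listed ones, but are neither listed nor needed, are in the scene too. What is shaped like the carrier but brown is not meant.

How it is judged:
By the outcome, as a careful person would: the job done as asked, in the order asked, and still so for the second after the job is handed in, while the arm keeps its last pose, push and grip.
It also fails if it takes over 59 s, if anything falls off the work surface, if the arm or the gripper's body presses on something with over 40 N, if the wrist force passes 120 N, or if a joint passes its speed limit or range.

ROBOT

A 7-joint arm with a two-finger parallel gripper is mounted at the origin on a cart in front of the work surface, level with it; the furniture and walls round the work are solid. World frame = base frame: x ahead of the robot, y to its left, z up, the work surface at z = 0. Lengths are in m, angles in rad, forces in N, time in s.
With the tool pointing down it reaches from about 0.425 to 0.925 m from the base axis. Payload 6.8 kg.
Tool frame: the origin (TCP) lies on the front face of the gripper's body, between the roots of the fingers; the fingertips stand 73 mm ahead of it and the grasp point (between the pads) lies 54 mm ahead of it (arm.tip_extent is the distance from the TCP to the fingertips, in m); z points along the fingers, y is the line along which they close (so a half turn about z gives the same grasp; the last joint's range is limited). The gripper opens to 85 mm and grips with 20 to 120 N. Pads are 22 mm wide; open, the fingers measure 114 mm over their backs; the gripper's body (76 mm by 85 mm) begins 54 mm behind the grasp point. The pads swing forward as they close: fully open they stand 13 mm farther back than shut.
Start: joints at [-1.27, 0.477, 0.022, 1.555, -0.011, 1.109, -0.083], TCP at [0.268, 0.619, 0.304] pointing down, gripper open.
Joint ranges: [-2.96, 2.96], [-0.34, 2.1], [-1.41, 1.46], [0.24, 2.44], [-1.37, 4.51], [0.17, 1.92], [-2.96, 2.96]. Speed limits (rad/s): [2.39, 2.39, 3.14, 3.14, 3.14, 3.14, 3.14].

INTERFACE

Orientations are given as a unit quaternion [w, x, y, z].
In Python, from plant import arm gives the robot as it stands. The module is installed in compiled form; this text tells all that it offers.
- The arm moves only by the tool move_arm, never from a script. Its argument "motion" is a list of rows, each a list of 3 entries, a list of its own where there are three numbers: the turn, a rotation vector about the tool's x, y, z in units of 8 degrees (1.0 is 8 degrees), then the shift along the tool's x, y, z in units of 40 mm (1.0 is 40 mm), then the opening, from -1 (shut) to 1 (fully open). In form: [[[ax, ay, az], [dx, dy, dz], jaw], ...]. A call has 1 to 10 rows; each row shifts and turns the commanded pose from where the row before left it, along the tool's axes as they then stand; what a row does not reach is not made up. A row lasts 1/10 s, in which the tool goes at most 50 mm and 8.59 degrees, less where a joint would pass 70% of its speed; a pose out of reach is approached as far as the arm can. A call is refused whole if a number of a shift passes 1 or a number of a turn 1, either way. A call with a gripper value outside its range is refused whole. The fingers move at their own pace and stop on an object; "newtons" is the grip in N (left out, the last holds). Time passes only in rows, so rows that do not move let the fingers close. It gives the time, the measured TCP pose, the force, the opening and the grip force at its end, in the units of the state.
- arm.get_obs(): the state, without advancing time (a new reading comes with each control period).
- arm.grab_frame(name): name is "side" or "top"; returns the picture (384x512x3 uint8, blue, green, red); there is no depth.
- arm.get_calibration(name): a dict with "K" (3x3 intrinsics, pixels), "rvec" (rotation vector, rad) and "tvec" (3), from world to camera coordinates, as OpenCV has them. Camera axes: x right, y down, z forward; pixel columns grow to the right and rows downward; lengths in m; the calibration is good to about 2 mm. A picture is of the moment at which its call begins. get_calibration takes no time and is no camera call.
- arm.close_job(): hands the job in; it is judged then, once.
Trained networks look in the newest picture that a camera, given by its name, has taken for a name from the list of things; names that differ only in an ending like _2 or _b are one class to them, and where a whole thing is asked for, a point or a joint stands for the part that bears it (a point fixed in the world has none). Each returns a list of dicts, best first, with "conf" (0 to 1); they miss things now and then, are a little off and sometimes report something else, mostly with a low value. They report only what shows in the picture. A call takes as long as a camera call. They do not tell look-alikes from the thing itself.
- arm.find_in(camera, target): "xyz" ([x, y, z] in m, in the coordinates of the camera as it stood for that picture, good to about 4 mm: the middle of the surface that is visible of it).
- arm.regions_of(camera, target): "region" (384x512 bool, what is visible of it).
The state is a dict: "time_s": time; "joint_positions": joint angles; "joint_velocities": joint speeds; "joint_torque": joint torques, N m; "tcp_pos": TCP position; "tool_rot": TCP orientation; "ft_force": force on the tool from outside, world axes, zero at the start; "wrist_torque": the same for the moment, N m; "grip_width": finger opening in m; "grip_force": force on a finger pad.
Only numpy, scipy, OpenCV 4.12 (cv2) and the standard library are available. Lean on these libraries where they do the work, as an engineer would, in place of code of your own. Each camera call takes 0.05 s, during which the arm holds its last target. There are 200 camera calls.

## Working session

There is one attempt and no reset: what is moved stays moved. The work goes in short steps, Python scripts to look and compute and a tool call to move; the robot and the scene stay as the last step left them, time stands still between calls to the robot, and variables do not carry over. Pictures are saved under pics/ and viewed, at most 10 in all, crops included, and the job is handed in when it is done.

Besides the shell and the picture viewer there is one more tool, called after "Request:" as name(argument=value, ...) on one line, values as JSON. move_arm: Moves the arm, as the interface text tells. Its arguments: {"type":"object","properties":{"motion":{"type":"array","items":{"type":"array"}},"newtons":{"type":"number"}},"required":["motion"]}

```bash
mkdir -p pics; cat > h.py <<'E'
import numpy as np, cv2
from scipy.spatial.transform import Rotation as R
from plant import arm
def cal(n):
    c=arm.get_calibration(n); return np.array(c["K"],float),cv2.Rodrigues(np.array(c["rvec"],float))[0],np.array(c["tvec"],float).ravel()
def w(n,p):
    K,r,t=cal(n); return r.T@(np.array(p)-t)
def proj(n,P):
    K,r,t=cal(n); q=(np.atleast_2d(P)@r.T+t)@K.T; return q[:,:2]/q[:,2:]
def onz(n,uv,z):
    K,r,t=cal(n); uv=np.atleast_2d(uv); d=np.c_[uv,np.ones(len(uv))]@np.linalg.inv(K).T@r; c=-r.T@t
    return c+d*((z-c[2])/d[:,2:])
def pose():
    o=arm.get_obs(); q=np.array(o["tool_rot"]); return np.array(o["tcp_pos"]),R.from_quat(q[[1,2,3,0]]),o
E
python3 - <<'E'
from h import *
for n in("side","top"):
    im=arm.grab_frame(n); cv2.imwrite(f"pics/{n}0.png",cv2.resize(im,None,fx=1.5,fy=1.5,interpolation=cv2.INTER_CUBIC))
    K,r,t=cal(n); print(n,"cam at",(-r.T@t).round(3),K[0,0].round(1))
    for k in("reader","drawer_front","window","head_edge","seal_frame","dock","carrier","stain_bottle","tube_stand","lab_timer"):
        print(k,[(round(d["conf"],2),w(n,d["xyz"]).round(3).tolist()) for d in arm.find_in(n,k)][:3])
p,r,o=pose(); print(o["time_s"],p,o["tool_rot"],r.as_matrix().round(3))
E
```

```text
side cam at [ 0.164 -0.662  1.194] 439.9
reader [(0.69, [0.555, 0.101, 0.055])]
drawer_front [(0.82, [0.468, 0.105, 0.032])]
window [(0.92, [0.579, 0.123, 0.138]), (0.56, [0.519, 0.356, 0.07])]
head_edge [(0.92, [0.579, 0.118, 0.138])]
seal_frame [(0.57, [0.574, 0.127, 0.142])]
dock [(0.72, [0.564, -0.134, 0.013])]
carrier [(0.52, [0.43, -0.128, 0.007])]
stain_bottle [(0.69, [0.52, 0.353, 0.072]), (0.34, [0.579, 0.121, 0.14])]
tube_stand [(0.89, [0.572, -0.386, 0.048])]
lab_timer [(0.68, [0.39, -0.353, 0.018])]
top cam at [ 0.312 -0.007  1.716] 497.4
reader [(0.96, [0.555, 0.129, 0.062])]
drawer_front [(0.56, [0.475, 0.118, 0.021])]
window [(0.56, [0.584, 0.139, 0.14])]
head_edge [(0.68, [0.586, 0.136, 0.14])]
seal_frame [(0.62, [0.577, 0.134, 0.141])]
dock [(0.5, [0.573, -0.121, 0.004])]
carrier [(0.7, [0.574, -0.123, 0.023]), (0.7, [0.432, -0.114, 0.003])]
stain_bottle [(0.79, [0.527, 0.366, 0.083])]
tube_stand [(0.77, [0.581, -0.365, 0.046])]
lab_timer [(0.74, [0.401, -0.339, 0.017])]
1.1 [0.2682945  0.61938468 0.30388979] [-1.38943672e-05  2.02981280e-01  9.79182618e-01 -1.66302733e-05] [[-0.918  0.398 -0.   ]
 [ 0.398  0.918 -0.   ]
 [ 0.    -0.    -1.   ]]
```

View pics/side0.png

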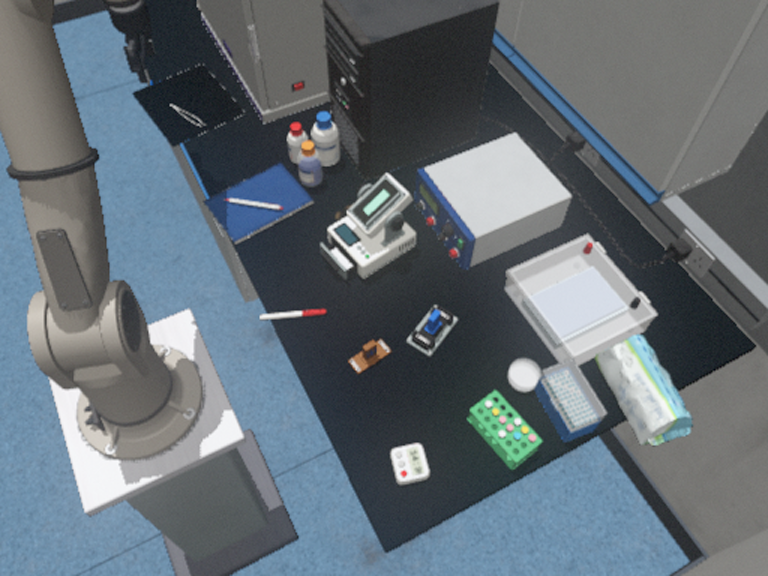

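View pics/top0.png

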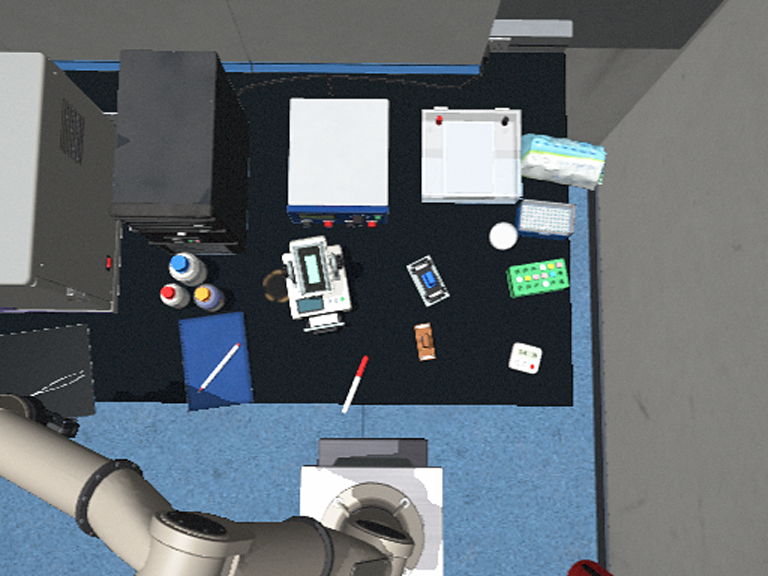

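The side view shows the reader at about (370,235) with its drawer facing the robot, and the blue-gripped carrier in its dock at (433,325). The top view has the reader at (317,285) and the carrier at (428,280). The brown look-alike is at (425,342) in the top view. Next I'll zoom in on the reader and dock.

```bash
python3 - <<'E'
from h import *
def crop(im,x,y,W,H): return cv2.resize(im[y:y+H,x:x+W],None,fx=5,fy=5,interpolation=cv2.INTER_CUBIC)
I={n:arm.grab_frame(n) for n in("side","top")}
for n in I: cv2.imwrite(f"{n}_raw.png",I[n])
a=np.vstack([crop(I["side"],206,113,80,75),crop(I["side"],248,195,80,45)])
b=np.vstack([crop(I["top"],172,152,80,75),crop(I["top"],246,165,80,45)])
c=np.hstack([a,b]); cv2.imwrite("pics/comp.png",c)
for n in I:
    hsv=cv2.cvtColor(I[n],cv2.COLOR_BGR2HSV)
    x,y=(248,195) if n=="side" else (246,165)
    m=cv2.inRange(hsv,(105,120,60),(128,255,255))[y:y+45,x:x+80]
    ys,xs=np.nonzero(m); print(n,"blue",len(xs),xs.mean()+x,ys.mean()+y,xs.min()+x,xs.max()+x,ys.min()+y,ys.max()+y)
    for k in("carrier","dock","window","reader","drawer_front"):
        for d in arm.regions_of(n,k):
            ys,xs=np.nonzero(d["region"]); r=cv2.minAreaRect(np.c_[xs,ys].astype(np.float32)); print(n,k,round(d["conf"],2),len(xs),np.round(cv2.boxPoints(r),1).tolist())
            np.save(f"m_{n}_{k}_{round(d['conf']*100)}.npy",d["region"])
E
```

```text
side blue 117 288.70940170940173 214.7094017094017 283 294 206 222
side carrier 0.88 298 [[230.5, 239.39999389648438], [251.5, 223.60000610351562], [259.3999938964844, 234.1999969482422], [238.39999389648438, 249.89999389648438]]
side carrier 0.49 283 [[275.6000061035156, 224.5], [290.6000061035156, 204.5], [299.8999938964844, 211.39999389648438], [284.8999938964844, 231.39999389648438]]
side carrier 0.19 384 [[199.0, 95.0], [214.0, 95.0], [214.0, 124.0], [199.0, 124.0]]
side dock 0.88 300 [[269.3999938964844, 226.8000030517578], [291.6000061035156, 201.5], [305.70001220703125, 213.89999389648438], [283.5, 239.1999969482422]]
side window 0.98 969 [[229.0, 143.0], [257.5, 114.5], [275.0, 132.0], [246.5, 160.5]]
side reader 0.75 2646 [[201.3000030517578, 149.5], [259.20001220703125, 110.80000305175781], [288.6000061035156, 154.89999389648438], [230.6999969482422, 193.5]]
side reader 0.67 1367 [[307.8999938964844, 276.79998779296875], [328.79998779296875, 258.1000061035156], [362.29998779296875, 295.6000061035156], [341.29998779296875, 314.29998779296875]]
side drawer_front 0.53 257 [[2
[... 564 characters left out ...]
]]
top dock 0.52 330 [[269.3999938964844, 176.8000030517578], [285.3999938964844, 168.8000030517578], [299.6000061035156, 197.1999969482422], [283.6000061035156, 205.1999969482422]]
top window 0.59 971 [[190.6999969482422, 160.39999389648438], [217.1999969482422, 156.0], [223.60000610351562, 194.39999389648438], [197.10000610351562, 198.8000030517578]]
top reader 0.98 2283 [[183.5, 162.10000610351562], [224.60000610351562, 154.39999389648438], [236.5, 217.89999389648438], [195.39999389648438, 225.60000610351562]]
top drawer_front 0.66 274 [[201.60000610351562, 211.89999389648438], [227.60000610351562, 207.60000610351562], [229.5, 219.10000610351562], [203.60000610351562, 223.39999389648438]]
```

View pics/comp.png

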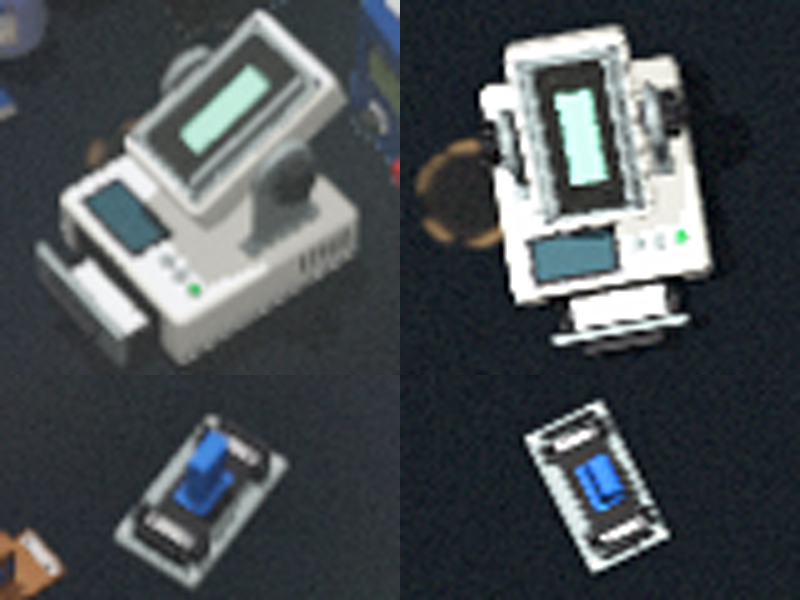

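The zoom clearly shows the drawer plate (top edge at (40,245)–(128,330) in the side crop and (553,341)–(688,318) in the top crop), the head face, the green window, and the dock plate corners. I'll fit the models to those corners.

```bash
cat > fit.py <<'E'
from h import *
from scipy.optimize import least_squares
off={"sr":("side",206,113,0,0),"sd":("side",248,195,0,375),"tr":("top",172,152,400,0),"td":("top",246,165,400,375)}
def raw(c,p):
    n,x,y,a,b=off[c]; return n,np.array([x+(p[0]-a+.5)/5-.5,y+(p[1]-b+.5)/5-.5])
# dock
D=[("sd",(212,415),(54,30,10)),("sd",(287,462),(54,-30,10)),("sd",(195,585),(-54,-30,10)),("sd",(117,537),(-54,30,10)),
("td",(525,435),(54,30,10)),("td",(602,400),(54,-30,10)),("td",(670,535),(-54,-30,10)),("td",(597,572),(-54,30,10))]
def T(P,x,y,th): return R.from_euler("z",th).apply(np.array(P))+[x,y,0]
def res(D,f,p):
    o=[]
    for i,(c,px,m) in enumerate(D):
        n,u=raw(c,px); o+=list(proj(n,f(p,m))[0]-u)
    return np.array(o)
fd=lambda p,m:T(np.array(m)/1e3,*p)
s=least_squares(lambda p:res(D,fd,p),[.57,-.125,.4],loss="soft_l1"); print("dock",s.x.round(4)); print(res(D,fd,s.x).reshape(-1,2).round(1).tolist())
# reader p=x,y,yaw,tilt,drawer ; points: base 'b', head 'h' (head coords from pivot: x up slope,y,z normal), drawer 'd'
H=[("sr",(130,143),("h",-62,39,20)),("sr",(258,11),("h",62,39,20)),("sr",(342,90),("h",62,-39,20)),("sr",(204,211),("h",-62,-39,20)),
("tr",(505,44),("h",62,39,20)),("tr",(627,28),("h",62,-39,20)),("tr",(648,210),("h",-62,-39,20)),("tr",(525,222),("h",-62,39,20)),
("tr",(582,138),("h",0,0,20)),("sr",(225,108),("h",0,0,20)),
("sr",(62,203),("b",-75,67,56)),("sr",(170,325),("b",-75,-67,56)),("sr",(358,208),("b",75,-67,56)),
("tr",(518,300),("b",-75,67,56)),("tr",(712,270),("b",-75,-67,56)),("tr",(678,60),("b",75,-67,56)),("tr",(483,90),("b",75,67,56)),
("sr",(38,243),("d",-82.5,46,46)),("sr",(129,331),("d",-82.5,-46,46)),("tr",(553,341),("d",-82.5,46,46)),("tr",(688,318),("d",-82.5,-46,46))]
def fr(p,m):
    k=m[0]; v=np.array(m[1:],float)/1e3
    if k=="h": v=R.from_euler("y",-p[3]).apply(v)+[.022,0,.118]
    if k=="d": v=v-[p[4],0,0]
    return T(v,*p[:3])
if __name__=="__main__":
    s=least_squares(lambda p:res(H,fr,p),[.56,.12,-.1,.36,.025],loss="soft_l1"); print("reader",s.x.round(4))
    for h,e in zip(H,res(H,fr,s.x).reshape(-1,2).round(1).tolist()): print(h[0],h[2],e)
    for k in("side","top"):
        q=least_squares(lambda p:res([h for h in H if off[h[0]][0]==k],fr,p),s.x,loss="soft_l1"); print(k,q.x.round(4))
    print("window",fr(s.x,("h",0,0,26)),"lip",fr(s.x,("d",-92,0,33)))
E
python3 fit.py
```

```text
dock [ 0.5767 -0.1257  0.4697]
[[-0.4, -0.8], [0.8, -0.6], [0.3, -0.0], [-0.6, -0.7], [0.4, 0.3], [0.4, -0.2], [0.9, 0.3], [0.0, 0.5]]
reader [0.5664 0.1298 0.1761 0.3253 0.0205]
sr ('h', -62, 39, 20) [-2.5, -1.8]
sr ('h', 62, 39, 20) [1.3, -0.8]
sr ('h', 62, -39, 20) [0.0, -1.7]
sr ('h', -62, -39, 20) [-2.5, 0.1]
tr ('h', 62, 39, 20) [0.2, 1.2]
tr ('h', 62, -39, 20) [-0.1, 0.4]
tr ('h', -62, -39, 20) [2.3, 1.6]
tr ('h', -62, 39, 20) [3.1, 3.2]
tr ('h', 0, 0, 20) [0.2, -0.6]
sr ('h', 0, 0, 20) [0.7, -0.0]
sr ('b', -75, 67, 56) [-1.1, -2.6]
sr ('b', -75, -67, 56) [1.8, -0.3]
sr ('b', 75, -67, 56) [1.0, 0.2]
tr ('b', -75, 67, 56) [-0.5, 0.6]
tr ('b', -75, -67, 56) [0.2, 0.0]
tr ('b', 75, -67, 56) [-0.2, -1.2]
tr ('b', 75, 67, 56) [-0.2, -0.8]
sr ('d', -82.5, 46, 46) [0.6, -0.5]
sr ('d', -82.5, -46, 46) [-1.0, 0.4]
tr ('d', -82.5, 46, 46) [0.3, -0.2]
tr ('d', -82.5, -46, 46) [0.3, -0.1]
side [0.5645 0.1281 0.195  0.3186 0.0181]
top [ 0.5636  0.1304  0.169  -0.1313  0.0181]
window [0.57987811 0.13217431 0.14263619] lip [0.4556519  0.11007313 0.033     ]
```

The dock fit is good. The head's tilt needs a closer look. The drawer geometry is reliable, so I'll start moving: across at height, jaws closing.

Request:
move_arm(motion=[[[0,0,0],[-0.67,-0.79,0],-1],[[0,0,0],[-0.67,-0.79,0],-1],[[0,0,0],[-0.67,-0.79,0],-1],[[0,0,0],[-0.67,-0.79,0],-1],[[0,0,0],[-0.67,-0.79,0],-1],[[0,0,0],[-0.67,-0.79,0],-1],[[0,0,0],[-0.67,-0.79,0],-1],[[0,0,0],[-0.67,-0.79,0],-1],[[0,0,0],[-0.67,-0.79,0],-1],[[0,0,0],[-0.67,-0.79,0],-1]])

```text
time_s: 2.7
tcp_pos: [0.3889, 0.2213, 0.3042]
tool_rot: [0.0, 0.203, 0.979, 0.0]
ft_force: [1.1, 0.1, -0.4]
grip_width: -0.0003
grip_force: 0.0
```

```bash
cat > head.py <<'E'
from fit import *
Hh=[h for h in H if h[2][0]=="h"]
def g(p,m):
    v=np.array(m[1:],float)/1e3*[1,1,1]; v=R.from_euler("y",-p[3]).apply(v); return R.from_euler("z",p[2]).apply(v)+[p[0],p[1],p[4]]
s=least_squares(lambda p:res(Hh,g,p),[.58,.13,.176,.36,.118],loss="soft_l1"); print("head free",s.x.round(4)); print(res(Hh,g,s.x).reshape(-1,2).round(1).tolist())
I={n:cv2.imread(f"{n}_raw.png") for n in("side","top")}
def crop(n,x,y,W,H,p=None,k=8):
    im=cv2.resize(I[n][y:y+H,x:x+W],None,fx=k,fy=k,interpolation=cv2.INTER_CUBIC)
    if p is not None:
        for z,a,b,col in((20,62,39,(0,0,255)),(26,49,22,(0,255,0))):
            q=np.array([proj(n,fr(p,("h",i*a,j*b,z)))[0] for i,j in((1,1),(1,-1),(-1,-1),(-1,1))])
            cv2.polylines(im,[np.round((q-[x,y]+.5)*k-.5).astype(int)],True,col,1)
        q=np.array([proj(n,fr(p,("b",i*75,j*67,56)))[0] for i,j in((1,1),(1,-1),(-1,-1),(-1,1))])
        cv2.polylines(im,[np.round((q-[x,y]+.5)*k-.5).astype(int)],True,(255,0,255),1)
    return im
p=[.5650,.1298,.172,.42,.0205]
o=np.vstack([np.hstack([crop(n,x,y,50,50,None,6),crop(n,x,y,50,50,p,6)]) for n,x,y in(("side",226,111),("top",187,152))])
cv2.imwrite("pics/head.png",o)
E
python3 head.py
```

```text
dock [ 0.5767 -0.1257  0.4697]
[[-0.4, -0.8], [0.8, -0.6], [0.3, -0.0], [-0.6, -0.7], [0.4, 0.3], [0.4, -0.2], [0.9, 0.3], [0.0, 0.5]]
head free [0.5973 0.1388 0.1205 0.5002 0.1053]
[[-0.1, -0.3], [2.3, -0.7], [-0.2, -1.1], [-1.5, 2.0], [-0.2, 0.1], [-0.3, 0.7], [0.1, 0.3], [1.1, 0.5], [-0.9, -1.8], [1.7, 1.1]]
```

View pics/head.png

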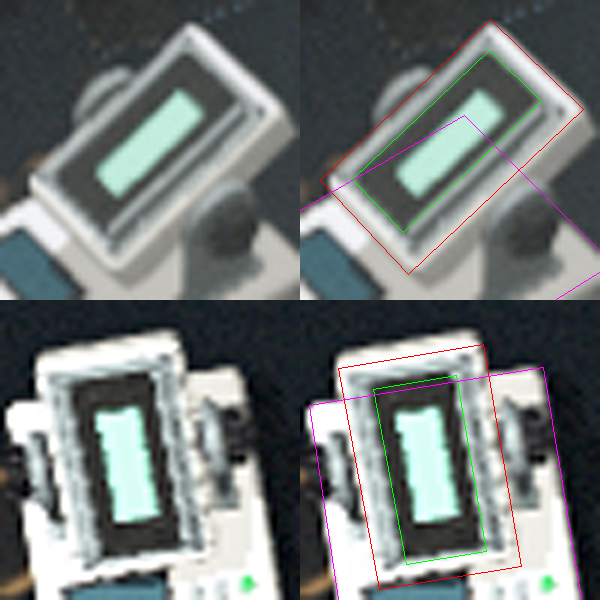

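The dark rectangle (the seal frame) matches my green model outline within about 1 px at tilt ≈ 0.42. Its corners are near (372,380), (453,370), (482,552) and (402,560) in the lower right panel. The white bezel is offset up the slope relative to the window, so I'll refit with the frame corners.

```bash
cat > fit2.py <<'E'
from fit import *
I={n:cv2.imread(f"{n}_raw.png") for n in("side","top")}
def dark(n,box,seed):
    x,y,W,Hh=box; k=8
    im=cv2.resize(I[n][y:y+Hh,x:x+W],None,fx=k,fy=k,interpolation=cv2.INTER_CUBIC)
    g=cv2.cvtColor(im,cv2.COLOR_BGR2GRAY); hsv=cv2.cvtColor(im,cv2.COLOR_BGR2HSV)
    m=((g<105)|((hsv[...,0]>60)&(hsv[...,0]<95)&(hsv[...,1]>35)&(g>120))).astype(np.uint8)
    m=cv2.morphologyEx(m,cv2.MORPH_CLOSE,np.ones((13,13))); m=cv2.morphologyEx(m,cv2.MORPH_OPEN,np.ones((25,25)))
    nl,l=cv2.connectedComponents(m); c=l==l[int((seed[1]-y)*k),int((seed[0]-x)*k)]
    ys,xs=np.nonzero(c); r=cv2.minAreaRect(np.c_[xs,ys].astype(np.float32))
    b=(cv2.boxPoints(r)+.5)/k-.5+[x,y]; print(n,"area ratio",c.sum()/(r[1][0]*r[1][1]),np.array(r[1])/k,b.round(1).tolist()); return b
bs=dark("side",(226,111,50,50),(250.7,134.7)); bt=dark("top",(187,152,50,50),(208,179))
p0=[.5650,.1298,.172,.42,.0205]
F=[]
for n,b in(("side",bs),("top",bt)):
    for i,j in((1,1),(1,-1),(-1,-1),(-1,1)):
        m=("h",49*i,22*j,26); q=proj(n,fr(p0,m))[0]; F.append((n,b[np.argmin(np.linalg.norm(b-q,axis=1))],m))
G=[h for h in H if h[2][0]!="h"]; E=[h for h in H if h[2][0]=="h" and h[2][1]!=0]
def r2(p):
    o=[2*(proj(n,fr(p,m))[0]-u) for n,u,m in F]
    o=np.concatenate(o)
    e=res([(c,x,("h",m[1]+p[5]*1e3,m[2],m[3])) for c,x,m in E],fr,p)
    return np.concatenate([o,res(G,fr,p),e])
s=least_squares(r2,p0+[0],loss="soft_l1"); print(s.x.round(4)); e=r2(s.x).reshape(-1,2).round(1).tolist(); print("F(x2)",e[:8]);print("G",e[8:-8]);print("E",e[-8:])
J=s.jac; print("sd",np.sqrt(np.diag(np.linalg.inv(J.T@J))).round(4))
print("window",fr(s.x,("h",0,0,26)),"lip",fr(s.x,("d",-92,0,33)))
E
python3 fit2.py
```

```text
dock [ 0.5767 -0.1257  0.4697]
[[-0.4, -0.8], [0.8, -0.6], [0.3, -0.0], [-0.6, -0.7], [0.4, 0.3], [0.4, -0.2], [0.9, 0.3], [0.0, 0.5]]
side area ratio 0.9464885082418003 [12.12756252 31.39810562] [[234.1, 140.1], [256.9, 118.5], [265.3, 127.3], [242.5, 148.9]]
top area ratio 0.9181048288864812 [30.44406891 14.36673832] [[197.7, 165.4], [211.9, 162.8], [217.3, 192.7], [203.2, 195.3]]
[0.5657 0.1309 0.1774 0.4083 0.02   0.0053]
F(x2) [[0.3, 0.1], [1.1, -0.6], [0.6, -0.4], [0.5, -0.3], [1.3, 1.4], [0.4, 1.9], [0.1, 0.7], [1.5, 0.1]]
G [[-1.4, -2.7], [1.5, -0.5], [0.6, -0.0], [-0.8, 0.8], [-0.1, 0.2], [-0.5, -1.1], [-0.6, -0.6], [0.4, -0.7], [-1.2, 0.1], [-0.0, -0.1], [-0.0, -0.1]]
E [[-1.5, -2.1], [1.4, -2.5], [0.1, -3.5], [-1.5, -0.2], [-0.5, 0.6], [-0.7, -0.3], [1.7, 0.4], [2.6, 2.0]]
sd [0.0009 0.0007 0.0099 0.0318 0.0021 0.0018]
window [0.57722332 0.13298553 0.14186266] lip [0.45546942 0.11116025 0.033     ]
```

Request:
move_arm(motion=[[[0,0,0],[-0.67,-0.79,0],-1],[[0,0,0],[-0.67,-0.79,0],-1],[[0,0,-0.84],[0,0,0],-1],[[0,0,-0.84],[0,0,0],-1],[[0,0,-0.84],[0,0,0],-1],[[0,0,-0.84],[0,0,0],-1],[[0,0,-0.84],[0,0,0],-1],[[0,0,0],[0,0,0],-1]])

```text
time_s: 3.5
tcp_pos: [0.4127, 0.1435, 0.3041]
tool_rot: [0.0, -0.089, 0.996, 0.0]
ft_force: [-0.5, -0.1, -0.1]
grip_width: 0.0001
grip_force: 0.0
```

Request:
move_arm(motion=[[[0,0,0],[-0.085,-0.99,0],-1],[[0,0,0],[0,0,0.9],-1],[[0,0,0],[0,0,0.9],-1],[[0,0,0],[0,0,0.9],-1],[[0,0,0],[0,0,0.9],-1],[[0,0,0],[0,0,0.9],-1],[[0,0,0],[0,0,0.73],-1],[[0,0,0],[0,0,0],-1]])

```text
time_s: 4.3
tcp_pos: [0.4212, 0.1046, 0.092]
tool_rot: [-0.003, -0.087, 0.996, -0.001]
ft_force: [-0.7, -0.5, 1.7]
grip_width: -0.0003
grip_force: 0.0
```

```bash
python3 - <<'E'
from h import *
p,r,o=pose(); print(o["time_s"],p,r.as_matrix().round(3).tolist(),o["ft_force"],arm.tip_extent,o["joint_positions"])
I=[arm.grab_frame(n) for n in("side","top")]
c=np.hstack([cv2.resize(I[0][120:200,190:270],None,fx=5,fy=5,interpolation=2),cv2.resize(I[1][170:250,170:250],None,fx=5,fy=5,interpolation=2)]); cv2.imwrite("pics/pre.png",c)
E
```

```text
4.3 [0.42116657 0.10459393 0.09204985] [[-0.985, -0.174, -0.006], [-0.174, 0.985, -0.003], [0.006, -0.002, -1.0]] [-0.68444116 -0.51083804  1.7265354 ] 0.0726 [-0.54535676  0.45414022  0.18876012  2.27493508 -0.19661556  0.43333759
  1.5497392 ]
```

View pics/pre.png

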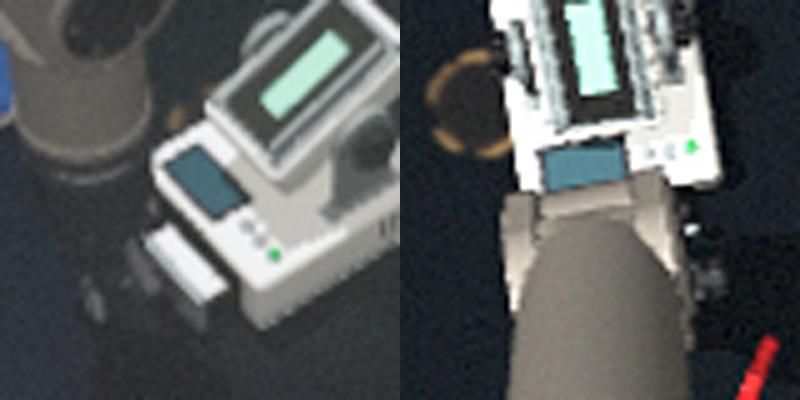

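The fingers stand just in front of the drawer lip and the view is clear. Now I'll push along tool −x.

Request:
move_arm(motion=[[[0,0,0],[-0.15,0,0],-1],[[0,0,0],[-0.15,0,0],-1],[[0,0,0],[-0.15,0,0],-1],[[0,0,0],[-0.15,0,0],-1],[[0,0,0],[-0.15,0,0],-1],[[0,0,0],[-0.15,0,0],-1]])

```text
time_s: 5.0
tcp_pos: [0.4588, 0.1117, 0.0948]
tool_rot: [-0.0, -0.089, 0.996, 0.0]
ft_force: [-2.2, -0.3, 1.5]
grip_width: -0.0001
grip_force: 0.9
```

Request:
move_arm(motion=[[[0,0,0],[-0.05,0,0],-1],[[0,0,0],[-0.05,0,0],-1],[[0,0,0],[-0.05,0,0],-1],[[0,0,0],[0,0,0],-1]])

```text
time_s: 5.4
tcp_pos: [0.4638, 0.1125, 0.0945]
tool_rot: [-0.001, -0.089, 0.996, -0.0]
ft_force: [-3.7, -1.2, 1.2]
grip_width: -0.0003
grip_force: 1.4
```

Request:
move_arm(motion=[[[0,0,0],[-0.05,0,0],-1],[[0,0,0],[-0.05,0,0],-1],[[0,0,0],[0,0,0],-1]])

```text
time_s: 5.7
tcp_pos: [0.4644, 0.1125, 0.0939]
tool_rot: [-0.004, -0.089, 0.996, -0.001]
ft_force: [-11.3, -1.1, 7.6]
grip_width: 0.0003
grip_force: 5.7
```

The drawer stopped hard where the model has it home (force up to 11 N, position match within 1 mm). Backing off and lifting, with the jaws opening.

Request:
move_arm(motion=[[[0,0,0],[0.4,0,0],-1],[[0,0,0],[0,0,-0.9],-1],[[0,0,0],[0,0,-0.9],-1],[[0,0,-0.7],[0,0,-0.9],1],[[0,0,-0.7],[0,0,-0.9],1],[[0,0,-0.69],[0,0,0],1],[[0,0,0],[0,0,0],1]])

```text
time_s: 6.4
tcp_pos: [0.4536, 0.1108, 0.24]
tool_rot: [0.002, -0.233, 0.973, 0.0]
ft_force: [1.1, -0.3, 0.5]
grip_width: 0.058
grip_force: 0.0
```

```bash
cat >> h.py <<'E'
def delta(tp,Rm):
    """tool-frame shift (units) and turn (units) from the present pose to target"""
    p,r,o=pose(); print("t",o["time_s"],"shift",(r.inv().apply(np.array(tp)-p)/.04).round(2),"turn",np.round(np.degrees((r.inv()*Rm).as_rotvec())/8,2))
def down(a): # tool x at angle a, z down
    c,s=np.cos(a),np.sin(a); return R.from_matrix(np.array([[c,s,0],[s,-c,0],[0,0,-1.]]))
E
python3 - <<'E'
from h import *
delta([.5767,-.1257,.24],down(np.pi+.4697))
E
```

```text
t 6.4 shift [-0.07 -6.66  0.  ] turn [-0.    0.03  0.  ]
```

Request:
move_arm(motion=[[[0,0,0],[0,-0.95,0],1],[[0,0,0],[0,-0.95,0],1],[[0,0,0],[0,-0.95,0],1],[[0,0,0],[0,-0.95,0],1],[[0,0,0],[0,-0.95,0],1],[[0,0,0],[0,-0.95,0],1],[[0,0,0],[-0.07,-0.95,0],1],[[0,0,0],[0,0,0],1]])

```text
time_s: 7.2
tcp_pos: [0.5765, -0.1313, 0.2379]
tool_rot: [-0.0, -0.228, 0.974, -0.002]
ft_force: [-0.3, -0.8, -0.1]
grip_width: 0.0852
grip_force: 0.0
```

```bash
python3 - <<'E'
from fit import *
print(raw("td",(602,483)),raw("sd",(210,455)),raw("sd",(203,490)))
for k,m in(("top",70),("top",24),("top",47),("side",70),("side",24),("side",47)): print(k,m,proj(k,T([0,0,m/1e3],.5767,-.1257,.4697)).round(1))
# silhouette centroid of modelled grip vs measured blue centroid
for n,meas in(("top",(285.53,186.06)),("side",(288.71,214.71))):
    P=np.array([T([i*.014,j*.007,z],.5767,-.1257,.4697) for i in(-1,1) for j in(-1,1) for z in(.024,.07)])
    h=cv2.convexHull(proj(n,P).astype(np.float32)); M=cv2.moments(h); print(n,M["m10"]/M["m00"],M["m01"]/M["m00"],M["m00"],meas)
delta([.5767,-.1257,.106],down(np.pi+.4697))
E
```

```text
dock [ 0.5767 -0.1257  0.4697]
[[-0.4, -0.8], [0.8, -0.6], [0.3, -0.0], [-0.6, -0.7], [0.4, 0.3], [0.4, -0.2], [0.9, 0.3], [0.0, 0.5]]
('top', array([286. , 186.2])) ('side', array([289.6, 210.6])) ('side', array([288.2, 217.6]))
top 70 [[287.  184.1]]
top 24 [[286.  186.3]]
top 47 [[286.5 185.2]]
side 70 [[289.8 208.8]]
side 24 [[288.7 216.5]]
side 47 [[289.2 212.7]]
top 286.5036887125654 185.1546383180426 54.54177913744934 (285.53, 186.06)
side 289.2267968264764 212.6137260225501 101.39560575713404 (288.71, 214.71)
t 7.2 shift [-0.07  0.14  3.3 ] turn [-0.03 -0.01 -0.07]
```

Request:
move_arm(motion=[[[-0.03,0,-0.07],[-0.06,0.17,0.5],1],[[0,0,0],[0,0,0.7],1],[[0,0,0],[0,0,0.7],1],[[0,0,0],[0,0,0.7],1],[[0,0,0],[0,0,0.5],1],[[0,0,0],[0,0,0.2],1],[[0,0,0],[0,0,0],1]])

```text
time_s: 7.9
tcp_pos: [0.5732, -0.1175, 0.1052]
tool_rot: [-0.002, -0.237, 0.972, 0.002]
ft_force: [-0.1, -0.6, 0.2]
grip_width: 0.0849
grip_force: 0.0
```

```bash
python3 - <<'E'
from h import *
delta([.5757,-.1247,.106],down(np.pi+.4697)); print(pose()[2]["ft_force"])
I=[arm.grab_frame(n) for n in("side","top")]
c=np.hstack([cv2.resize(I[0][175:255,248:328],None,fx=5,fy=5,interpolation=2),cv2.resize(I[1][150:230,246:326],None,fx=5,fy=5,interpolation=2)]); cv2.imwrite("pics/grasp.png",c)
E
```

```text
t 7.9 shift [ 0.03 -0.19 -0.02] turn [ 0.04 -0.02  0.06]
[-0.05022181 -0.61444892  0.20845909]
```

View pics/grasp.png

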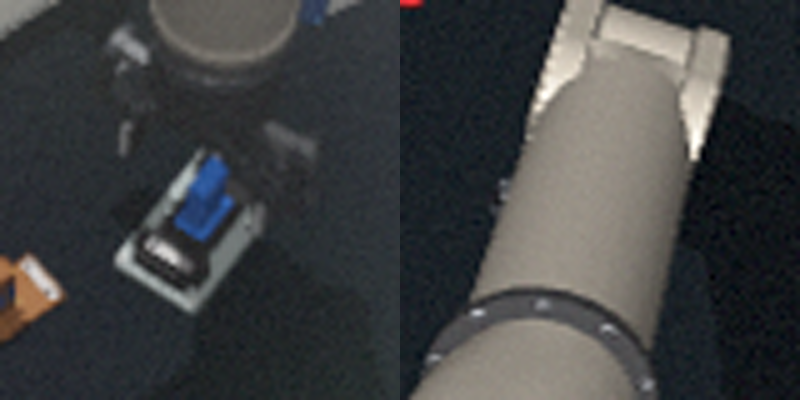

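The blue grip at (205,195) in the left panel stands between the open fingers. I'll correct the small lateral error and then close.

Request:
move_arm(motion=[[[0.04,-0.02,0.06],[0.03,-0.19,0],1],[[0,0,0],[0,0,0],1],[[0,0,0],[0,0,0],1]])

```text
time_s: 8.3
tcp_pos: [0.5771, -0.1257, 0.1074]
tool_rot: [0.002, -0.233, 0.973, -0.001]
ft_force: [0.2, 0.1, 0.5]
grip_width: 0.0854
grip_force: 0.0
```

```bash
python3 - <<'E'
from h import *
delta([.5757,-.1247,.106],down(np.pi+.4697)); print(pose()[2]["tcp_pos"])
E
```

```text
t 8.3 shift [0.02 0.04 0.04] turn [-0.02  0.03  0.  ]
[ 0.57706475 -0.12568342  0.1074396 ]
```

Request:
move_arm(motion=[[[0,0,0],[0.02,0.02,0],-1],[[0,0,0],[0,0,0],-1],[[0,0,0],[0,0,0],-1],[[0,0,0],[0,0,0],-1],[[0,0,0],[0,0,0],-1],[[0,0,0],[0,0,0],-1],[[0,0,0],[0,0,0],-1],[[0,0,0],[0,0,0],-1]], newtons=60)

```text
time_s: 9.1
tcp_pos: [0.5758, -0.1248, 0.1068]
tool_rot: [0.002, -0.233, 0.972, -0.0]
ft_force: [-0.5, 0.2, 1.7]
grip_width: 0.0137
grip_force: 58.5
```

```bash
python3 - <<'E'
from h import *
p,r,o=pose(); print(o["time_s"],p,r.as_matrix().round(3).tolist(),o["ft_force"],o["wrist_torque"],o["grip_width"],o["grip_force"])
E
```

```text
9.1 [ 0.57576198 -0.12481191  0.10677149] [[-0.891, -0.454, 0.004], [-0.454, 0.891, 0.0], [-0.003, -0.002, -1.0]] [-0.46958529  0.21632726  1.67162838] [ 0.03723868 -0.04403272 -0.00086338] 0.013740404311013041 58.51328194141388
```

Gripped: 13.7 mm wide, 58 N, and no side load. Lifting straight up.

Request:
move_arm(motion=[[[0,0,0],[0,0,-0.2],-1],[[0,0,0],[0,0,-0.5],-1],[[0,0,0],[0,0,-0.8],-1],[[0,0,0],[0,0,-0.8],-1],[[0,0,0],[0,0,-0.8],-1],[[0,0,0],[0,0,-0.8],-1],[[0,0,0],[0,0,-0.6],-1],[[0,0,0],[0,0,0],-1]])

```text
time_s: 9.9
tcp_pos: [0.5765, -0.1254, 0.2907]
tool_rot: [0.005, -0.233, 0.972, -0.001]
ft_force: [0.7, 0.1, -0.1]
grip_width: 0.0133
grip_force: 58.4
```

```bash
cat >> h.py <<'E'
X,Y,YAW,TILT=.5657,.1309,.1774,.408
def tgt(h,tilt=TILT,dx=0,dy=0,L=.0888):
    B=R.from_euler("z",YAW)*R.from_euler("y",-tilt)
    piv=R.from_euler("z",YAW).apply([.022,0,.118])+[X,Y,0]
    return piv+B.apply([dx,dy,.026+h+L]), B*down(np.pi)
E
python3 - <<'E'
from h import *
p,r=tgt(.08); print(p); delta(p,r); print(pose()[2]["tcp_pos"],pose()[2]["ft_force"],pose()[2]["grip_width"])
E
```

```text
[0.51127612 0.12114263 0.29681008]
t 9.9 shift [-1.34  6.23 -0.17] turn [ 0.4  -2.83  2.07]
[ 0.57645931 -0.12541812  0.29073198] [ 0.74901836  0.05414648 -0.10189781] 0.01326871317779733
```

Request:
move_arm(motion=[[[0,0,0],[-0.19,0.89,0],-1],[[0,0,0],[-0.19,0.89,-0.05],-1],[[0,0,0],[-0.19,0.89,-0.05],-1],[[0,0,0],[-0.19,0.89,-0.05],-1],[[0,0,0],[-0.19,0.89,0],-1],[[0,0,0],[-0.19,0.89,0],-1],[[0,0,0],[-0.2,0.89,0],-1],[[0,0,0],[0,0,0],-1]])

```text
time_s: 10.7
tcp_pos: [0.5076, 0.1272, 0.2915]
tool_rot: [0.001, -0.237, 0.971, 0.001]
ft_force: [0.0, -0.1, 0.1]
grip_width: 0.0134
grip_force: 58.7
```

Request:
move_arm(motion=[[[0.1,-0.71,0.52],[0,0,0],-1],[[0.1,-0.71,0.52],[0,0,0],-1],[[0.1,-0.71,0.52],[0,0,0],-1],[[0.1,-0.71,0.52],[0,0,0],-1],[[0,0,0],[0,0,0],-1],[[0,0,0],[0,0,0],-1]])

```text
time_s: 11.3
tcp_pos: [0.5093, 0.1212, 0.2921]
tool_rot: [0.197, -0.088, 0.976, 0.018]
ft_force: [0.5, 0.2, 0.1]
grip_width: 0.0133
grip_force: 58.6
```

```bash
python3 - <<'E'
from h import *
p,r=tgt(.08); delta(p,r); print(pose()[2]["tcp_pos"],pose()[2]["ft_force"],pose()[2]["wrist_torque"],pose()[2]["grip_width"])
p,r=tgt(.03); delta(p,r)
E
```

```text
t 11.3 shift [-0.09 -0.01 -0.09] turn [ 0.01 -0.06  0.01]
[0.50925282 0.12123572 0.29210088] [0.45627297 0.22442378 0.0796025 ] [-0.11628556  0.42469353  0.00367737] 0.01334706484420322
t 11.3 shift [-0.1  -0.01  1.16] turn [ 0.01 -0.06  0.01]
```

Request:
move_arm(motion=[[[0,-0.06,0],[-0.05,0,0.4],-1],[[0,0,0],[-0.05,0,0.4],-1],[[0,0,0],[0,0,0.36],-1],[[0,0,0],[0,0,0],-1],[[0,0,0],[0,0,0],-1]])

```text
time_s: 11.8
tcp_pos: [0.532, 0.1253, 0.2514]
tool_rot: [0.202, -0.086, 0.975, 0.019]
ft_force: [0.3, 0.5, -1.0]
grip_width: 0.0133
grip_force: 58.6
```

```bash
python3 - <<'E'
from h import *
p,r=tgt(.03); delta(p,r); o=pose()[2]; print(o["ft_force"],o["wrist_torque"])
I={n:arm.grab_frame(n) for n in("side","top")}
pp,rr,o=pose()
def crop(n,x,y,W,H,k,ov):
    im=cv2.resize(I[n][y:y+H,x:x+W],None,fx=k,fy=k,interpolation=2)
    if ov:
        for z,col in((.0888,(0,255,0)),(.0828,(0,255,255))):
            q=proj(n,pp+rr.apply([[i*.042,j*.018,z] for i,j in((1,1),(1,-1),(-1,-1),(-1,1))]))
            cv2.polylines(im,[np.round((q-[x,y]+.5)*k-.5).astype(int)],True,col,1)
    return im
c=np.hstack([crop("side",216,100,57,75,7,0),crop("side",216,100,57,75,7,1)]); cv2.imwrite("pics/hover.png",c)
cv2.imwrite("top_h.png",I["top"])
E
```

```text
t 11.8 shift [ 0.03 -0.01 -0.  ] turn [ 0.01  0.01 -0.01]
[ 0.28129596  0.46819454 -0.97199888] [-0.08720236  0.4717493   0.05029228]
```

View pics/hover.png

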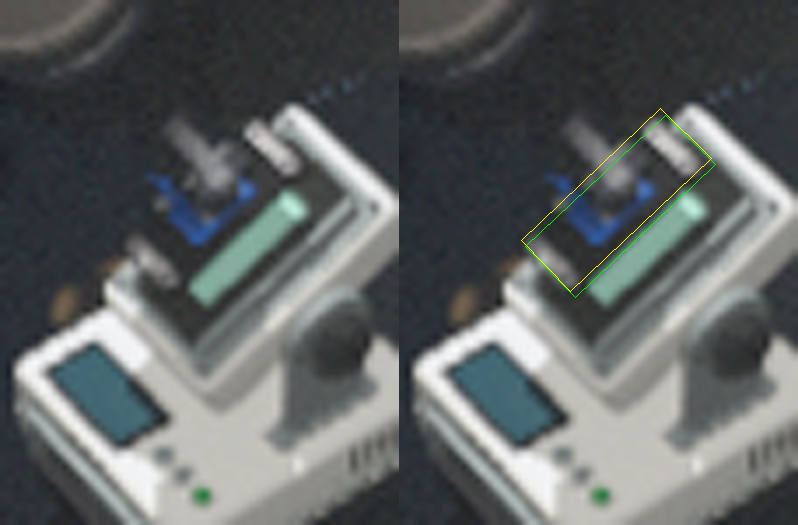

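The carrier hovers square over the head. Its labels sit at (272,148) and (153,262), so its centre is about 2 mm down-slope of my model. I'll correct that and approach, taking a baseline for the force and moment.

```bash
cat >> h.py <<'E'
def feel(n=8):
    f=[];m=[];P=[];Q=[]
    for i in range(n):
        arm.grab_frame("top"); p,r,o=pose(); f.append(r.inv().apply(o["ft_force"])); m.append(r.inv().apply(o["wrist_torque"])); P.append(p); Q.append(r.as_quat())
    r=R.from_quat(Q).mean(); B=R.from_euler("z",YAW); piv=B.apply([.022,0,.118])+[X,Y,0]
    z=B.inv().apply(r.apply([0,0,1])); t=np.arctan2(z[0],-z[2])
    c=(B*R.from_euler("y",-t)).inv().apply(np.mean(P,0)+r.apply([0,0,.0888])-piv)
    print("t",o["time_s"],"F",np.mean(f,0).round(2),"M",np.mean(m,0).round(3),"sd",np.std(f,0).round(2),np.std(m,0).round(3),"tilt",t.round(4),"roll",z[1].round(4),"mm upslope,lat,h",((c-[0,0,.026])*1e3).round(2),"w",o["grip_width"].round(4),o["grip_force"].round(1))
E
python3 - <<'E'
from h import *
feel(); p,r=tgt(.006,dx=.0018,dy=.0005); delta(p,r)
E
```

```text
Traceback (most recent call last):
  File "h.py", line 32, in feel
    print("t",o["time_s"],"F",np.mean(f,0).round(2),"M",np.mean(m,0).round(3),"sd",np.std(f,0).round(2),np.std(m,0).round(3),"tilt",t.round(4),"roll",z[1].round(4),"mm upslope,lat,h",((c-[0,0,.026])*1e3).round(2),"w",o["grip_width"].round(4),o["grip_force"].round(1))
                                                                                                                                                                                                                         ^^^^^^^^^^^^^^^^^^^^^
AttributeError: 'float' object has no attribute 'round'
```

```bash
sed -i 's/o\["grip_width"\].round(4),o\["grip_force"\].round(1)/round(o["grip_width"],4),round(o["grip_force"],1)/' h.py
python3 - <<'E'
from h import *
feel(); p,r=tgt(.006,dx=.0018,dy=.0005); delta(p,r)
E
```

```text
t 12.7 F [0.23 0.03 0.27] M [0.012 0.49  0.01 ] sd [0.48 0.33 0.52] [0.013 0.031 0.025] tilt 0.4105 roll 0.002 mm upslope,lat,h [ 1.29  0.99 30.22] w 0.0133 58.6
t 12.7 shift [-0.02 -0.01  0.6 ] turn [ 0.01  0.02 -0.01]
```

Request:
move_arm(motion=[[[0,0,0],[-0.01,-0.01,0.2],-1],[[0,0,0],[0,0,0.2],-1],[[0,0,0],[0,0,0.15],-1],[[0,0,0],[0,0,0.05],-1],[[0,0,0],[0,0,0],-1]])

```text
time_s: 13.2
tcp_pos: [0.5412, 0.1268, 0.2289]
tool_rot: [0.202, -0.086, 0.975, 0.019]
ft_force: [0.2, -0.9, -0.6]
grip_width: 0.0133
grip_force: 58.6
```

```bash
python3 -c "
from h import *
feel(6)"
```

```text
t 13.5 F [ 0.63 -0.05  0.75] M [0.013 0.471 0.024] sd [0.44 0.48 0.3 ] [0.034 0.025 0.02 ] tilt 0.4106 roll 0.002 mm upslope,lat,h [1.77 0.58 6.23] w 0.0135 58.6
```

Request:
move_arm(motion=[[[0,0,0],[0,0,0.05],-1],[[0,0,0],[0,0,0.05],-1],[[0,0,0],[0,0,0.05],-1],[[0,0,0],[0,0,0],-1]])

```text
time_s: 13.9
tcp_pos: [0.5437, 0.1275, 0.224]
tool_rot: [0.203, -0.086, 0.975, 0.019]
ft_force: [-1.5, 0.3, 2.6]
grip_width: 0.013
grip_force: 59.0
```

```bash
python3 -c "
from h import *
feel(6)"
```

```text
t 14.2 F [ 0.64  0.22 -0.29] M [-0.024  0.505 -0.003] sd [0.51 0.24 0.44] [0.025 0.057 0.035] tilt 0.4104 roll 0.002 mm upslope,lat,h [1.67 0.66 0.18] w 0.0132 58.9
```

Request:
move_arm(motion=[[[0,0,0],[0,0,0.03],-1],[[0,0,0],[0,0,0],-1]])

```text
time_s: 14.4
tcp_pos: [0.5441, 0.1275, 0.223]
tool_rot: [0.203, -0.086, 0.975, 0.019]
ft_force: [-2.0, -0.1, 3.3]
grip_width: 0.0134
grip_force: 59.0
```

```bash
python3 -c "
from h import *
feel(6)"
```

```text
t 14.7 F [ 0.88  0.5  -3.31] M [-0.088  0.616 -0.014] sd [0.33 0.36 0.55] [0.011 0.039 0.017] tilt 0.4105 roll 0.0021 mm upslope,lat,h [ 1.69  0.67 -0.98] w 0.0132 59.0
```

The lower end, mainly its +y corner, touches first: the moment places the load about 30 mm down-slope. So the head's tilt is a little below 0.41. I'll lift slightly, reduce the tilt by 0.03 rad about the carrier, and feel again.

Request:
move_arm(motion=[[[0,0,0],[0,0,-0.05],-1],[[0,0.215,0],[-0.067,0,0],-1],[[0,0,0],[0,0,0.03],-1],[[0,0,0],[0,0,0.03],-1],[[0,0,0],[0,0,0],-1]])

```text
time_s: 15.2
tcp_pos: [0.5471, 0.128, 0.2239]
tool_rot: [0.189, -0.087, 0.978, 0.018]
ft_force: [-1.4, 0.3, 4.5]
grip_width: 0.013
grip_force: 59.2
```

```bash
python3 -c "
from h import *
feel(8)"
```

```text
t 15.6 F [-1.26 -0.41 -4.05] M [ 0.088 -0.094 -0.02 ] sd [0.51 0.5  0.32] [0.03  0.095 0.019] tilt 0.3819 roll 0.0021 mm upslope,lat,h [ 1.61  0.61 -1.15] w 0.0136 59.3
```

Now the upper end touches first, and the M_x sign follows lateral friction, so roll is fine. The head's tilt is therefore between 0.382 and 0.41, nearer 0.40.

Request:
move_arm(motion=[[[0,0,0],[0,0,-0.06],-1],[[0,-0.145,0],[0.045,0,0],-1],[[0,0,0],[0,0,0.03],-1],[[0,0,0],[0,0,0.05],-1],[[0,0,0],[0,0,0],-1]])

```text
time_s: 16.1
tcp_pos: [0.5444, 0.1274, 0.2214]
tool_rot: [0.197, -0.086, 0.976, 0.018]
ft_force: [-4.8, -1.4, 3.2]
grip_width: 0.0132
grip_force: 59.3
```

```bash
python3 -c "
from h import *
feel(8)"
```

```text
t 16.5 F [ 3.03 -0.44 -4.57] M [ 0.039  0.933 -0.008] sd [0.51 0.64 0.3 ] [0.024 0.027 0.022] tilt 0.3995 roll 0.0018 mm upslope,lat,h [ 0.81  0.57 -2.28] w 0.0132 59.3
```

Request:
move_arm(motion=[[[0,0,0],[0,0,-0.1],-1],[[0,0,0],[0,0,0],-1],[[0,0,0],[0,0,0],-1]])

```text
time_s: 16.8
tcp_pos: [0.5443, 0.1276, 0.2263]
tool_rot: [0.199, -0.086, 0.976, 0.019]
ft_force: [1.0, -0.8, -0.3]
grip_width: 0.0132
grip_force: 58.8
```

```bash
python3 -c "
from h import *
feel(8)"
```

```text
t 17.2 F [ 0.56 -0.21  0.65] M [-0.001  0.466 -0.015] sd [0.46 0.45 0.37] [0.032 0.022 0.04 ] tilt 0.4009 roll 0.002 mm upslope,lat,h [1.6  0.67 1.8 ] w 0.0134 58.8
```

Free of contact at tilt 0.401. The side force came from pressing before the turn had settled. I'll press again straight and slowly.

Request:
move_arm(motion=[[[0,0,0],[0,0,0.03],-1],[[0,0,0],[0,0,0.03],-1],[[0,0,0],[0,0,0.02],-1],[[0,0,0],[0,0,0.02],-1],[[0,0,0],[0,0,0],-1]])

```text
time_s: 17.7
tcp_pos: [0.5454, 0.1277, 0.2224]
tool_rot: [0.198, -0.086, 0.976, 0.019]
ft_force: [-2.9, 0.1, 2.9]
grip_width: 0.0131
grip_force: 59.2
```

```bash
python3 -c "
from h import *
feel(8)"
```

```text
t 18.1 F [ 1.17 -0.27 -4.72] M [ 0.019  0.536 -0.009] sd [0.36 0.41 0.47] [0.038 0.019 0.023] tilt 0.4009 roll 0.0021 mm upslope,lat,h [ 1.53  0.65 -2.08] w 0.0136 59.2
```

The load is balanced: centre of pressure within about 10 mm of centre, which is within roughly 0.005 rad. Pressing about 1.6 mm deeper.

Request:
move_arm(motion=[[[0,0,0],[0,0,0.02],-1],[[0,0,0],[0,0,0.02],-1],[[0,0,0],[0,0,0],-1],[[0,0,0],[0,0,0],-1]])

```text
time_s: 18.5
tcp_pos: [0.546, 0.1279, 0.2209]
tool_rot: [0.198, -0.086, 0.976, 0.019]
ft_force: [-4.3, -1.0, 4.4]
grip_width: 0.0134
grip_force: 59.4
```

```bash
python3 - <<'E'
from h import *
feel(8)
I={n:arm.grab_frame(n) for n in("side","top")}
c=np.hstack([cv2.resize(I["side"][100:175,216:273],None,fx=7,fy=7,interpolation=2),cv2.resize(I["top"][152:227,180:237],None,fx=7,fy=7,interpolation=2)]); cv2.imwrite("pics/pressed.png",c)
E
```

```text
t 18.9 F [ 1.39 -0.11 -5.6 ] M [-0.004  0.469 -0.004] sd [0.36 0.64 0.34] [0.028 0.032 0.034] tilt 0.4008 roll 0.002 mm upslope,lat,h [ 1.51  0.64 -3.72] w 0.0133 59.4
```

View pics/pressed.png

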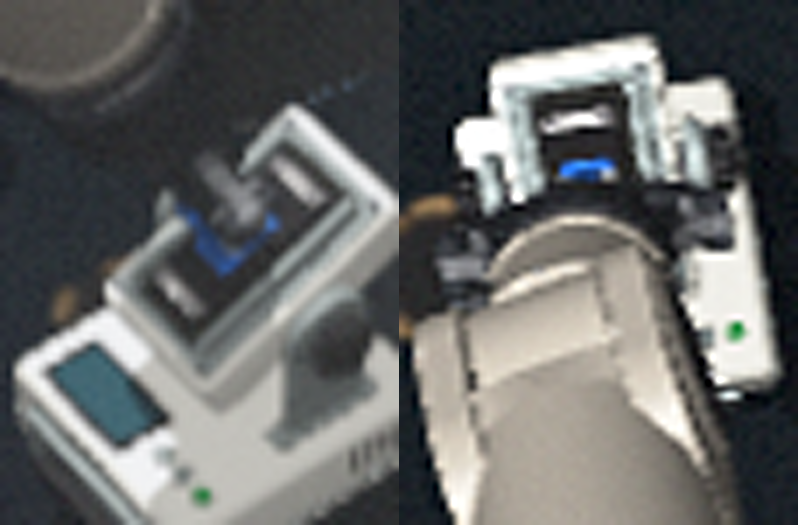

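The carrier is centred: the labels at (297,178) and (178,292) average to within 1 mm of the frame centre. The head hasn't moved and the seal is about 3.3 mm in. I'll trim 0.005 rad to centre the load, press slightly deeper, and do a final check that includes the drawer.

Request:
move_arm(motion=[[[0,-0.035,0],[0.011,0,0.01],-1],[[0,0,0],[0,0,0],-1],[[0,0,0],[0,0,0],-1]])

```text
time_s: 19.3
tcp_pos: [0.5457, 0.1278, 0.2203]
tool_rot: [0.201, -0.086, 0.976, 0.019]
ft_force: [-3.5, -0.1, 5.0]
grip_width: 0.0135
grip_force: 59.4
```

```bash
python3 - <<'E'
from h import *
feel(10)
im=arm.grab_frame("side"); x,y,k=200,110,6
c=cv2.resize(im[y:y+90,x:x+80],None,fx=k,fy=k,interpolation=2); d=c.copy()
for dr,col in((0,(0,255,0)),(.01,(0,0,255))):
    P=R.from_euler("z",YAW).apply([[-.0825-dr,.046,.046],[-.0825-dr,-.046,.046],[-.0825-dr,-.046,.01]])+[X,Y,0]
    cv2.polylines(d,[np.round((proj("side",P)-[x,y]+.5)*k-.5).astype(int)],False,col,1)
cv2.imwrite("pics/final.png",np.hstack([c[150:],d[150:]])[:,:800] if 0 else np.vstack([c[200:500,:420],d[200:500,:420]]))
E
```

```text
t 19.8 F [ 1.12  0.24 -6.24] M [-0.005  0.45   0.01 ] sd [0.44 0.41 0.44] [0.039 0.021 0.029] tilt 0.4059 roll 0.002 mm upslope,lat,h [ 1.63  0.65 -4.15] w 0.0132 59.4
```

View pics/final.png

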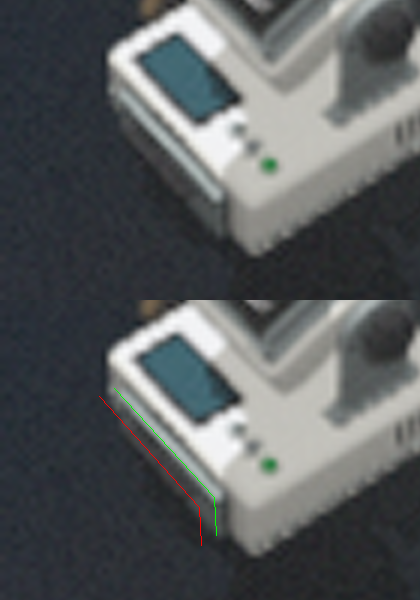

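The drawer front sits on the "home" outline (green, (115,390)–(215,500)). The carrier is flush, about 3.8 mm of 5 mm in, and still gripped at 59 N. Handing in.

```bash
python3 -c "
from plant import arm
print(arm.close_job())"
```

```text
the job is handed in; nothing more can be done
None
```

The job is handed in: the drawer is fully home, and the carrier is centred and flush on the read head, still gripped at 59 N with the seal pressed in about 3.8 of its 5 mm (estimated from force and position; no verdict came back).

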